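# Turn a tie-down screw eye home with a bar

### The arm

A 6-joint arm with a two-finger parallel gripper is mounted at the origin on the work surface. World frame = base frame: x ahead of the robot, y to its left, z up, the work surface at z = 0. Lengths are in mm, angles in degrees, forces in N, time in s.
With the tool pointing down it reaches from about 300 to 850 mm from the base axis. Payload 4.2 kg.
Tool frame: the origin (TCP) lies at the very end of the fingers, on their centre line; the grasp point (between the pads) lies 19 mm behind it (env.grip_depth is the distance from the TCP to the grasp point, in mm); z points along the fingers, y is the line along which they close (so a half turn about z gives the same grasp; the last joint's range is limited). The gripper opens to 91 mm and grips with 3 to 60 N. Pads are 32 mm wide; open, the fingers measure 118 mm over their backs; the gripper's body (76 mm by 178 mm) begins 60 mm behind the grasp point.
Start: joints at [-71.276, 18.312, 89.639, -0, 72.044, -1.146], TCP at [195.441, -540.783, 213.976] pointing down, gripper open.
Joint ranges: [-177.97, 177.97], [-48.28, 115.42], [12.27, 149.76], [-77.06, 257.06], [2.81, 150.46], [-146.56, 146.56]. Speed limits (degrees/s): [147.25, 147.25, 180, 180, 180, 180].

### API

Orientations are given as [roll, pitch, yaw] about the fixed x, y, z axes, in that order (R = Rz(yaw) Ry(pitch) Rx(roll)).
In Python, from workcell import env, cams gives the robot as it stands.
- The arm moves only by the tool apply_moves, never from a script. Its argument "deltas" is a list of rows, each a list of 5 numbers: the shift along the tool's x, y, z in m, then the turn about the tool's z in rad, then the opening, from -1 (shut) to 1 (fully open), so that 0 is half open. In form: [[tx, ty, tz, roll, gripper], ...]. A call has 1 to 5 rows; each row is the pose to reach, as a shift and turn from the pose commanded when the call began, along the tool's axes at that moment; what a row does not reach only later rows make up. A row lasts 1/10 s, in which the tool goes at most 50 mm and 8.59 degrees, less where a joint would pass 70% of its speed; a pose out of reach is approached as far as the arm can. A call with a gripper value outside its range is refused whole. The fingers move at their own pace and stop on an object; "grip_force" is the grip in N (left out, the last holds). Time passes only in rows, so rows that repeat a pose let the fingers close. It gives the time, the measured TCP pose, the force, the opening and the grip force at its end, in the units of the state.
- env.state(): the state, without advancing time (a new reading comes with each control period).
- cams.grab_frame(name): name is "side" or "top"; returns the picture (384x512x3 uint8, blue, green, red); there is no depth.
- cams.get_calibration(name): a dict with "mtx" (3x3 intrinsics, pixels), "k1" (the pictures are not rectified: a ray, as slopes to the right and down, at radius r is drawn at 1 + k1 r^2 times it, then the intrinsics apply), "eye" and "attitude" of the camera in the world. Camera axes: x right, y down, z forward; pixel columns grow to the right and rows downward; lengths in mm; the calibration is good to about 2 mm. A picture is of the moment at which its call begins. get_calibration takes no time and is no camera call.
- env.job_done(): hands the job in; it is judged then, once.
The state is a dict: "time_s": time; "qpos": joint angles; "qvel": joint speeds; "effort": joint torques, N m; "ee_pos": TCP position; "ee_rot": TCP orientation; "force": force on the tool from outside, world axes, zero at the start; "torque": the same for the moment, N m; "gripper_width": finger opening in mm; "gripper_force": force on a finger pad.
Only numpy, scipy, OpenCV 4.12 (cv2) and the standard library are available. Lean on these libraries where they do the work, as an engineer would, in place of code of your own. Each camera call takes 0.05 s, during which the arm holds its last target. There are 200 camera calls.

### The job

The steel screw eye in the wooden tie-down block on the bench has not been screwed fully home. Take the bar from its white rest by the black grip, slide it through the eye's loop until the tip stands well out on the far side, and turn the eye clockwise with it until it comes up against its stop and is nipped tight, at roughly 0.6 newton metres; do not force it further. Then draw the bar out and lay it back in the rest as you found it, without touching the eye with the gripper or disturbing the things around.

Things in the scene. Friction and masses are not known exactly. Their poses are not given: they have to be found in the camera images.
- loop (a point): Centre of the plain steel screw eye's round upright loop, 90 mm above the bench: opening 20 mm, wire 8 mm thick, 36 mm outside. Its x axis is level and runs through the opening (the bar goes in along it, from either end); its z axis is up, the screw's axis, about which the eye turns. The bar, fitting loosely, swings over half a radian in the loop before both sides bear and the eye follows.
- eye (a joint): How far the eye is turned, rad, growing clockwise from above; hard stop (fully home) at 1.2, start 0.25 to 0.65. The thread drags with 0.2 N m and the eye stays where left; it sinks imperceptibly. At the stop the moment climbs by about 0.1 N m for each 0.01 rad more of the bar: 0.5 to 0.7 N m is tight, over 0.9 N m forces it.
- block: Wooden tie-down block under the eye, 90 x 90 mm, 58 mm high, with a steel foot 150 x 50 x 12 mm fixed to the bench. Origin under its centre, below the screw's axis; z up.
- bar_grip (a point): Middle of the loose bar's black plastic grip, on the bar's axis; x axis along the bar to its tip. The grip is 60 mm long, 20 x 20 mm, a flat face up. From it a round steel shaft, 14 mm in diameter, runs to x = 160 mm, the last 8 mm tapered; an 18 mm collar ends at x = 34 mm. 190 mm over all, 0.12 to 0.24 kg. In the rest its axis lies level 48 mm above the bench.
- bar_tip (a point): Tip of the bar, on its axis, 160 mm from the middle of the grip.
- rest_grip (a point): Where the middle of the bar's grip lies when the bar is in its rest, 48 mm above the bench; x axis along the bar to its tip. The rest: two white V saddles 16 mm thick, carrying the shaft at x = 50 and 130 mm from this point, tops about 7 mm above the bar's axis, on a plywood foot 130 x 60 mm fixed to the bench. The grip overhangs free.
- glue: Bystander: white glue bottle, 40 mm across, 110 mm tall, origin under its foot.
- paint: Bystander: small paint jar, 48 mm across, 50 mm tall, origin under its foot.
- wheel: Bystander: black rubber model-aircraft wheel lying flat, 64 mm across, 24 mm high, origin underneath.

How it is judged:
By the outcome, as a careful person would: the job done as asked, in the order asked, and still so for the second after the job is handed in, with the robot touching nothing.
It also fails if it takes over 64 s, if anything falls off the work surface, if the arm or the gripper's body presses on something with over 40 N, if the wrist force passes 120 N, or if a joint passes its speed limit or range.

## Working session

There is one attempt and no reset: what is moved stays moved. The work goes in short steps, Python scripts to look and compute and a tool call to move; the robot and the scene stay as the last step left them, time stands still between calls to the robot, and variables do not carry over. Pictures are saved under pics/ and viewed, at most 10 in all, crops included, and the job is handed in when it is done.

Besides the shell and the picture viewer there is one more tool, called after "Request:" by a JSON object that holds its "name" and its "arguments", one argument or row to a line. apply_moves: Moves the arm, as the interface text tells. Its arguments: {"type":"object","properties":{"deltas":{"type":"array"},"grip_force":{"type":"number"}},"required":["deltas"]}

```bash
ls; mkdir -p pics; python3 - <<'E'
from workcell import env,cams
import cv2
for n in("side","top"):
    f=cams.grab_frame(n);cv2.imwrite(f"pics/{n}0.png",cv2.resize(f,(800,600),interpolation=cv2.INTER_CUBIC))
    cv2.imwrite(f"pics/{n}0_raw.png",f)
    print(n,cams.get_calibration(n))
print(env.state())
E
```

```text
pics
side {'mtx': array([[354.00299684,   0.        , 257.16071386],
       [  0.        , 354.00299684, 190.81153987],
       [  0.        ,   0.        ,   1.        ]]), 'k1': -0.05822802164839389, 'eye': array([ 564.32116354, -545.02006832,  607.22946385]), 'attitude': array([-132.84803531,    0.74050705,   -0.67520601])}
top {'mtx': array([[438.80165529,   0.        , 256.46258058],
       [  0.        , 438.80165529, 190.77108826],
       [  0.        ,   0.        ,   1.        ]]), 'k1': -0.13672675996660807, 'eye': array([ 490.07413312,   34.08981249, 1083.44408669]), 'attitude': array([-173.61630721,   -0.67582202,  -91.27320339])}
{'time_s': 0.1, 'qpos': array([-7.12763564e+01,  1.83460427e+01,  8.96969002e+01, -1.42566391e-03,
        7.20443879e+01, -1.14553585e+00]), 'qvel': array([ 0.08433329, -0.14953955, -0.13302523, -0.01926713, -0.03593764,
       -0.11792969]), 'effort': array([-1.78939565e-03, -4.13334310e+01, -2.32506162e+01,  7.27951527e-02,
        4.21688729e-02, -4.80732672e-05]), 'ee_pos': array([ 195.2842884 , -540.35920163,  213.24080771]), 'ee_rot': array([-1.79912660e+02, -3.90633655e-04,  1.98696197e+01]), 'force': array([ 0.02812437,  0.43949291, -0.36857169]), 'torque': array([-0.02679389,  0.01689212,  0.03964994]), 'gripper_force': 0.0, 'gripper_width': 91.16958571660287}
```

View pics/side0.png

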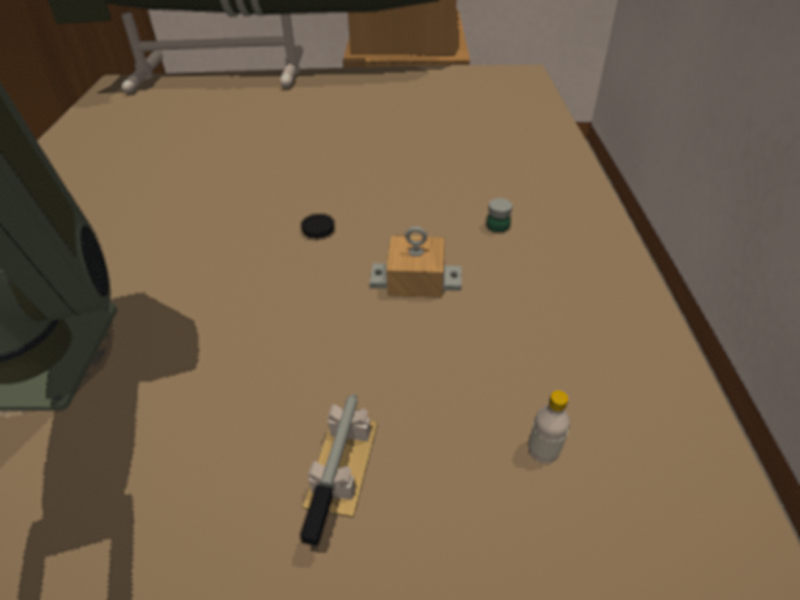

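View pics/top0.png

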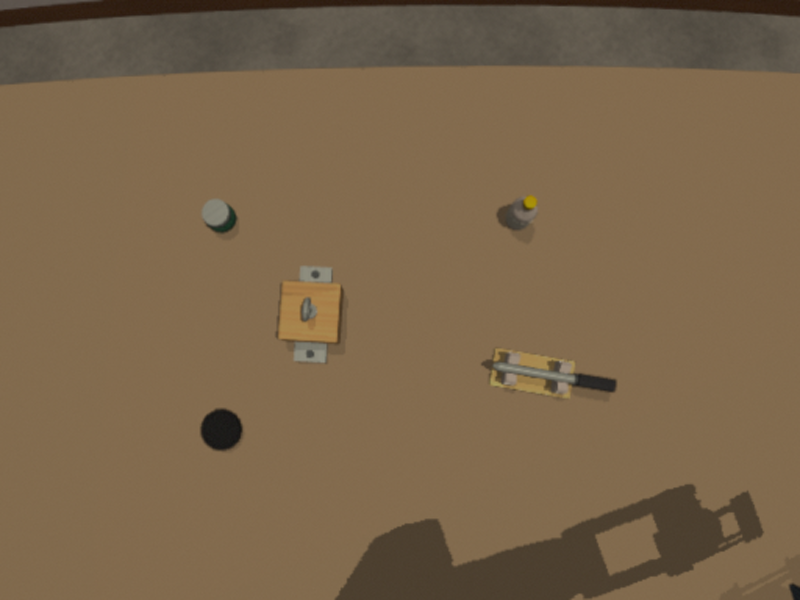

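The side view shows the eye at about (416,238) and the bar from (317,513) to (351,400). In the top view the eye is at (308,308), and the bar runs from tip (487,365) to grip (596,382). I'll take one zoomed composite for precise pixels.

```bash
cat > h.py <<'E'
import numpy as np,cv2
from scipy.spatial.transform import Rotation as R
from workcell import env,cams
def ray(n,p):
    c=cams.get_calibration(n);K=c["mtx"];d=(np.array(p,float)-[K[0,2],K[1,2]])/K[0,0]
    u=d.copy()
    for _ in range(20):u=d/(1+c["k1"]*(u@u))
    v=R.from_euler("xyz",c["attitude"],degrees=True).as_matrix()@np.r_[u,1]
    return c["eye"],v
def atz(n,p,z):
    e,v=ray(n,p);return e+v*(z-e[2])/v[2]
def proj(n,P):
    c=cams.get_calibration(n);K=c["mtx"]
    q=(np.array(P,float).reshape(-1,3)-c["eye"])@R.from_euler("xyz",c["attitude"],degrees=True).as_matrix()
    u=q[:,:2]/q[:,2:];u=u*(1+c["k1"]*(u**2).sum(1,keepdims=True));return u*K[0,0]+[K[0,2],K[1,2]]
def crop(f,x,y,w,h,s):
    g=cv2.resize(f[y:y+h,x:x+w],None,fx=s,fy=s,interpolation=cv2.INTER_CUBIC)
    for i in range(0,w,10):cv2.putText(g,str(x+i),(i*s,8),0,.3,(0,0,255),1);cv2.line(g,(i*s,10),(i*s,14),(0,0,255),1)
    for i in range(0,h,10):cv2.putText(g,str(y+i),(0,i*s+4),0,.3,(0,0,255),1)
    return g
E
python3 - <<'E'
from h import *
t=cv2.imread("pics/top0_raw.png");s=cv2.imread("pics/side0_raw.png")
W=np.zeros((600,800,3),np.uint8)
def put(g,x,y):W[y:y+g.shape[0],x:x+g.shape[1]]=g
put(crop(t,305,218,98,43,5),0,0)
put(crop(t,170,166,55,70,5),0,225)
put(crop(s,235,140,62,55,7),280,215)
put(crop(s,188,250,60,100,5)[:,:300],500,0) if 0 else put(crop(s,188,248,60,105,4),555,0) if 0 else None
cv2.imwrite("pics/c1.png",W)
for n,p in [("top",(380.5,244)),("top",(311.5,233.5))]:
    print(n,p,atz(n,p,48))
print("side grip",atz("side",(202.7,328),58),"tip",atz("side",(224.5,255),48))
print("loop top",atz("top",(197,197),90))
print("side loop",atz("side",(266,152),90))
for nm,p,z in[("glue",(331,137),0),("paint",(138.5,134.5),50),("wheel",(141.5,274.5),24)]:print(nm,atz("top",p,z))
E
```

```text
top (380.5, 244) [ 471.90595659 -273.26309718   48.        ]
top (311.5, 233.5) [ 501.44226108 -108.34162414   48.        ]
side grip [ 471.88421029 -278.21387108   58.        ] tip [ 498.34860991 -124.43914409   48.        ]
loop top [589.50315892 155.58628175  90.        ]
side loop [587.38896783 151.22606075  90.        ]
glue [ 744.42590591 -173.73469837    0.        ]
paint [748.79284539 302.56488832  50.        ]
wheel [411.39677534 300.0706633   24.        ]
```

View pics/c1.png

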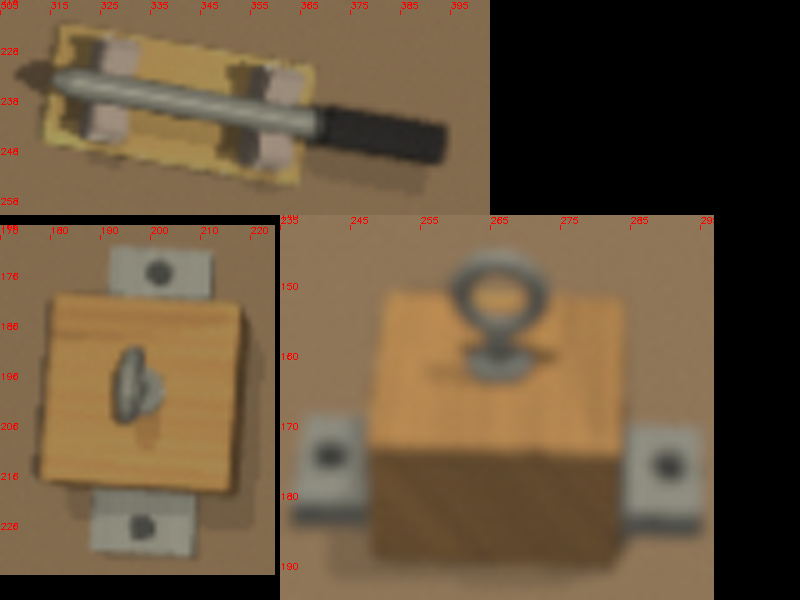

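The composite shows the ring centre at raw top px ≈ (195.9,197.6) and side px ≈ (266.0,150.7). The bar's tip is at top px ≈ (315.6,233.8) and its grip end at (393.8,246.4). I'll triangulate these and check them against the known sizes.

```bash
python3 - <<'E'
from h import *
e1,v1=ray("top",(195.9,197.6));e2,v2=ray("side",(266.0,150.7))
A=np.c_[v1,-v2];s=np.linalg.lstsq(A,e2-e1,rcond=None)[0]
print("loop tri",e1+v1*s[0],e2+v2*s[1],"z90 top",atz("top",(195.9,197.6),90),"side",atz("side",(266.0,150.7),90))
c=[(55,297),(240,305),(232,490),(40,478)]
P=np.array([atz("top",(170+(x+.5)/5-.5,166+(y-225+.5)/5-.5),58) for x,y in c]);print("block",P,P.mean(0),np.linalg.norm(P-np.roll(P,1,0),axis=1))
a=atz("top",(170+138/5-.4,166+(348-225)/5-.4),90);b=atz("top",(170+125/5-.4,166+(422-225)/5-.4),90)
print("ring ends",a,b,np.linalg.norm(a-b),np.degrees(np.arctan2(*(a-b)[[1,0]]))+90)
t=atz("top",(315.6,233.8),48);g=atz("top",(393.8,246.4),50);d=t-g;print("tip",t,"end",g,np.linalg.norm(d))
u=d[:2]/np.linalg.norm(d[:2]);print("yaw",np.degrees(np.arctan2(u[1],u[0])),"grip from tip",t[:2]-160*u,"from end",g[:2]+30*u)
# predicted side pixels to check
G=np.r_[g[:2]+30*u,48];print(proj("side",[G+np.r_[u*160,0],G-np.r_[u*30,0]]))
# fit bar axis in both views via segmentation of black grip
for n in("top","side"):
    f=cv2.imread(f"pics/{n}0_raw.png");m=(f.max(2)<45).astype(np.uint8)
    x0,y0,x1,y1=(360,230,400,260) if n=="top" else (185,300,222,355)
    q=np.zeros_like(m);q[y0:y1,x0:x1]=m[y0:y1,x0:x1]
    k,l,st,ce=cv2.connectedComponentsWithStats(q);i=1+st[1:,4].argmax();print(n,st[i],ce[i],atz(n,ce[i],50))
E
```

```text
loop tri [588.29796389 158.25579144  88.82867806] [587.6058141  158.2255292   88.75654652] z90 top [588.1822893  158.10956574  90.        ] side [587.54997053 156.53893544  90.        ]
block [[633.86596109 198.13322317  58.        ]
 [628.17556769 110.56405902  58.        ]
 [541.07464324 115.42977737  58.        ]
 [548.43651531 205.52806359  58.        ]] [587.88817183 157.41378079  58.        ] [85.74890011 87.75385511 87.23672538 90.39855276]
ring ends [605.07568725 155.01363032  90.        ] [571.34638184 161.20596733  90.        ] 34.293017962934165 79.59695813599848
tip [ 500.48675358 -118.05606069   48.        ] end [ 465.17956123 -304.99009661   50.        ] 190.24965602326859
yaw 79.30424983798842 grip from tip [ 470.79175664 -275.27631115] from end [ 470.74737316 -275.51129965]
[[225.73609809 252.44593875]
 [197.68120364 346.85059932]]
top [369 240  24  10 152] [380.77631579 244.71052632] [ 470.23689124 -273.26933577   50.        ]
side [193 311  20  39 429] [202.62004662 329.6037296 ] [ 470.67060954 -277.10576617   50.        ]
```

Request:
{"name": "apply_moves", "arguments": {
  "deltas": [
    [0.3493,-0.1564,0.06,-1.037,1],
    [0.3493,-0.1564,0.06,-1.037,1],
    [0.3493,-0.1564,0.06,-1.037,1],
    [0.3493,-0.1564,0.06,-1.037,1],
    [0.3493,-0.1564,0.06,-1.037,1]
  ]
}}

```text
time_s: 0.6
ee_pos: [374.0, -367.6, 174.7]
ee_rot: [-180.0, -0.0, 63.2]
force: [0.2, -0.1, 0.3]
gripper_width: 91.2
gripper_force: 0.0
```

```bash
cat > d.py <<'E'
import sys
from h import *
# usage: d.py x y z yaw -> tool-frame delta from measured pose
s=env.state();p=s["ee_pos"];y=np.radians(s["ee_rot"][2]);t=np.array([float(a) for a in sys.argv[1:]])
d=t[:3]-p;print("pos",p.round(2),s["ee_rot"].round(2),"w",round(s["gripper_width"],1),"gf",round(s["gripper_force"],1),"t",s["time_s"])
print("delta",np.round([(d[0]*np.cos(y)+d[1]*np.sin(y))/1e3,(d[0]*np.sin(y)-d[1]*np.cos(y))/1e3,-d[2]/1e3,np.radians(s["ee_rot"][2]-t[3])],4))
print("F",s["force"].round(2),"T",s["torque"].round(3),"q6",s["qpos"][5].round(1))
E
python3 d.py 470.7 -275 150 79.3
```

```text
pos [ 374.03 -367.6   174.68] [-1.7998e+02 -1.0000e-02  6.3170e+01] w 91.2 gf 0.0 t 0.6
delta [ 0.1263  0.0445  0.0247 -0.2815]
F [ 0.18 -0.05  0.31] T [-0.033 -0.093 -0.028] q6 -18.9
```

Request:
{"name": "apply_moves", "arguments": {
  "deltas": [
    [0.1263,0.0445,0.0247,-0.2815,1],
    [0.1263,0.0445,0.0247,-0.2815,1],
    [0.1263,0.0445,0.0247,-0.2815,1],
    [0.1263,0.0445,0.0247,-0.2815,0]
  ]
}}

```text
time_s: 1.0
ee_pos: [472.4, -273.8, 149.1]
ee_rot: [-179.9, -0.1, 79.3]
force: [-0.9, -0.4, 0.0]
gripper_width: 85.7
gripper_force: 0.0
```

Request:
{"name": "apply_moves", "arguments": {
  "deltas": [
    [0,0,0.05,0,0],
    [0,0,0.09,0,0],
    [0,0,0.121,0,0],
    [0,0,0.121,0,-0.3],
    [0,0,0.121,0,-0.3]
  ],
  "grip_force": 4
}}

```text
time_s: 1.5
ee_pos: [470.2, -277.8, 29.8]
ee_rot: [-180.0, 0.0, 78.9]
force: [-0.3, 0.8, 0.2]
gripper_width: 46.1
gripper_force: 0.0
```

```bash
python3 d.py 470.7 -275 29 79.3; python3 - <<'E'
from h import *
t=cams.grab_frame("top");s=cams.grab_frame("side")
W=np.zeros((600,800,3),np.uint8)
W[:300,:500]=crop(t,305,210,100,60,5)
W[300:600,:]=cv2.resize(s[230:350,130:290],(800,600))[:300] if 0 else 0
g=crop(s,180,240,60,110,5);W[:550,500:800]=g
cv2.imwrite("pics/c2.png",W)
E
```

```text
pos [ 470.19 -277.78   29.84] [-179.98    0.     78.93] w 46.1 gf 0.0 t 1.5
delta [ 0.0028 -0.      0.0008 -0.0064]
F [-0.26  0.83  0.16] T [-0.004 -0.07  -0.003] q6 -20.7
```

View pics/c2.png

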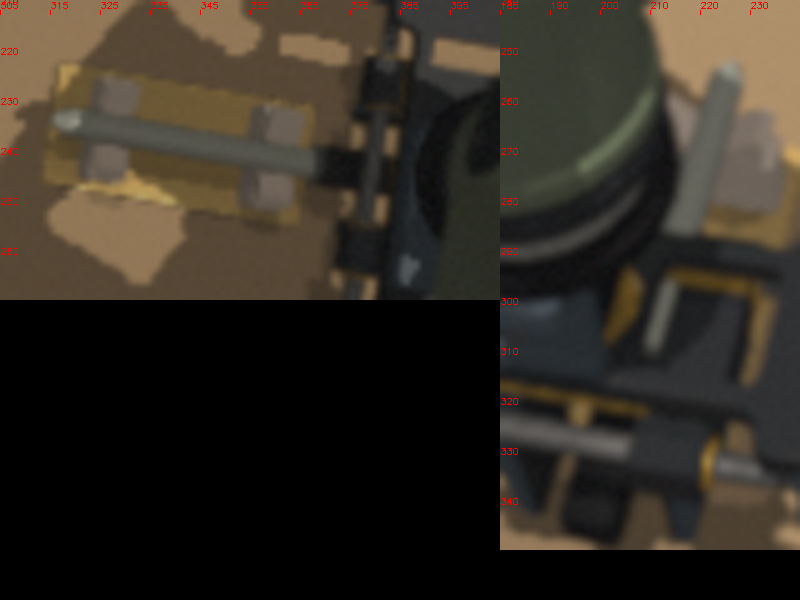

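The bar lies between the fingers, which straddle the black grip at about raw px (378,243). I'll nudge 3 mm along the bar, then close gently.

Request:
{"name": "apply_moves", "arguments": {
  "deltas": [
    [0.0028,0,0.0008,-0.0064,-0.7],
    [0.0028,0,0.0008,-0.0064,-0.7],
    [0.0028,0,0.0008,-0.0064,-0.7],
    [0.0028,0,0.0008,-0.0064,-0.7]
  ],
  "grip_force": 4
}}

```text
time_s: 2.0
ee_pos: [470.8, -274.5, 29.4]
ee_rot: [180.0, 0.0, 79.4]
force: [-2.6, 0.4, 2.1]
gripper_width: 20.3
gripper_force: 4.0
```

```bash
python3 d.py 470.7 -275 29 79.3
```

```text
pos [ 470.82 -274.51   29.38] [1.7998e+02 3.0000e-02 7.9370e+01] w 20.3 gf 4.0 t 2.0
delta [-0.0005 -0.      0.0004  0.0011]
F [-2.63  0.41  2.13] T [0.042 0.22  0.098] q6 -20.8
```

Request:
{"name": "apply_moves", "arguments": {
  "deltas": [
    [0,-0.001,0,0,-0.7],
    [0,-0.001,0,0,-0.7]
  ],
  "grip_force": 4
}}

```text
time_s: 2.2
ee_pos: [470.6, -274.5, 29.2]
ee_rot: [179.9, 0.0, 79.3]
force: [-0.5, 0.3, 2.8]
gripper_width: 20.1
gripper_force: 4.0
```

```bash
python3 d.py 470.7 -275 29 79.3
```

```text
pos [ 470.65 -274.49   29.19] [1.7989e+02 2.0000e-02 7.9320e+01] w 20.1 gf 4.0 t 2.2
delta [-0.0005  0.0001  0.0002  0.0003]
F [-0.53  0.34  2.77] T [ 0.046 -0.125  0.013] q6 -20.8
```

Request:
{"name": "apply_moves", "arguments": {
  "deltas": [
    [0,0,0,0,-0.7],
    [0,0,0,0,-0.7],
    [0,0,-0.01,0,-0.7],
    [0,0,-0.03,0,-0.7],
    [0,0,-0.042,0,-0.7]
  ],
  "grip_force": 50
}}

```text
time_s: 2.7
ee_pos: [469.7, -274.3, 71.5]
ee_rot: [-180.0, 0.0, 79.4]
force: [-0.0, 0.7, -2.1]
gripper_width: 19.9
gripper_force: 50.0
```

```bash
python3 d.py 553.5 -29 71 79.5
```

```text
pos [ 469.72 -274.29   71.52] [-1.7998e+02  2.0000e-02  7.9350e+01] w 19.9 gf 50.0 t 2.7
delta [ 0.2565  0.037   0.0005 -0.0026]
F [-0.05  0.66 -2.09] T [-0.18  -0.108  0.025] q6 -20.8
```

Request:
{"name": "apply_moves", "arguments": {
  "deltas": [
    [0.03,0.005,0,0,-0.7],
    [0.075,0.011,0,0,-0.7],
    [0.12,0.018,0,0,-0.7],
    [0.165,0.024,0,0,-0.7],
    [0.205,0.03,0,-0.0026,-0.7]
  ]
}}

```text
time_s: 3.2
ee_pos: [537.1, -76.4, 70.7]
ee_rot: [-179.9, 0.0, 79.5]
force: [0.6, -0.4, -2.3]
gripper_width: 19.5
gripper_force: 50.0
```

Request:
{"name": "apply_moves", "arguments": {
  "deltas": [
    [0.03,0.004,0,0,-0.7],
    [0.0515,0.007,0.0005,0,-0.7],
    [0.0515,0.007,0.0005,0,-0.7],
    [0.0515,0.007,0.0005,0,-0.7],
    [0.0515,0.007,0.0005,0,-0.7]
  ]
}}

```text
time_s: 3.7
ee_pos: [553.0, -29.9, 70.1]
ee_rot: [-179.9, 0.0, 79.5]
force: [-0.1, 0.2, -2.5]
gripper_width: 19.8
gripper_force: 50.0
```

```bash
python3 d.py 553.5 -29 71 79.5; python3 - <<'E'
from h import *
t=cams.grab_frame("top");s=cams.grab_frame("side")
cv2.imwrite("pics/t3.png",t);cv2.imwrite("pics/s3.png",s)
W=np.zeros((600,800,3),np.uint8)
W[:350,:450]=crop(t,180,170,90,70,5)
W[:600,450:800]=crop(s,235,140,70,120,5)
cv2.imwrite("pics/c3.png",W)
p=env.state();a=np.radians(p["ee_rot"][2]);T=p["ee_pos"]+[160*np.cos(a),160*np.sin(a),19]
print("pred tip px",proj("top",[T]),proj("side",[T]))
E
```

```text
pos [552.97 -29.85  70.09] [-1.7995e+02  4.0000e-02  7.9450e+01] w 19.8 gf 50.0 t 3.7
delta [ 0.0009  0.0004 -0.0009 -0.0008]
F [-0.13  0.18 -2.45] T [-0.15  -0.043 -0.002] q6 6.3
pred tip px [[209.48671447 199.79871175]] [[264.29653377 158.31219909]]
```

View pics/c3.png

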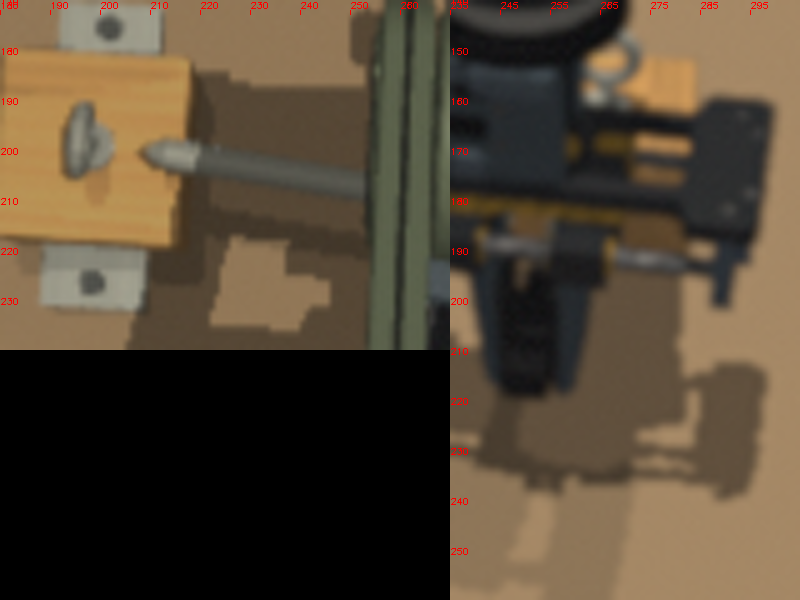

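Top view: the tip is at about raw px (207.6,200.0) and the bar axis passes within about 1 mm of the loop centre at (195.8,197.5). The side view of the tip is hidden by the gripper. I'll insert gently with a small correction and watch the force.

Request:
{"name": "apply_moves", "arguments": {
  "deltas": [
    [0.003,0.0008,-0.001,0,-0.7],
    [0.011,0.0008,-0.001,0,-0.7],
    [0.019,0.0008,-0.001,0,-0.7],
    [0.024,0.0008,-0.001,0,-0.7],
    [0.028,0.0008,-0.001,0,-0.7]
  ]
}}

```text
time_s: 4.3
ee_pos: [559.6, -0.8, 71.2]
ee_rot: [-180.0, 0.0, 79.5]
force: [0.7, -0.2, -3.1]
gripper_width: 19.7
gripper_force: 50.0
```

Request:
{"name": "apply_moves", "arguments": {
  "deltas": [
    [0.003,0,0,0,-0.7],
    [0.006,0,0,0,-0.7],
    [0.009,0,0,0,-0.7],
    [0.012,0,0,0,-0.7]
  ]
}}

```text
time_s: 4.7
ee_pos: [561.7, 10.4, 71.2]
ee_rot: [180.0, 0.0, 79.5]
force: [0.2, -0.0, -2.1]
gripper_width: 20.0
gripper_force: 50.0
```

```bash
python3 d.py 569.8 64 71.2 79.5
```

```text
pos [561.73  10.35  71.21] [1.800e+02 1.000e-02 7.948e+01] w 20.0 gf 50.0 t 4.7
delta [ 0.0542 -0.0019  0.     -0.0003]
F [ 0.22 -0.02 -2.09] T [-0.232 -0.087  0.029] q6 10.4
```

Request:
{"name": "apply_moves", "arguments": {
  "deltas": [
    [0.006,0,0,0,-0.7],
    [0.012,0,0,0,-0.7],
    [0.018,0,0,0,-0.7],
    [0.024,0,0,0,-0.7],
    [0.026,0,0,0,-0.7]
  ]
}}

```text
time_s: 5.2
ee_pos: [566.6, 36.5, 71.2]
ee_rot: [180.0, -0.0, 79.5]
force: [-0.2, 0.3, -2.1]
gripper_width: 19.8
gripper_force: 50.0
```

```bash
python3 d.py 569.8 64 71.2 79.5;python3 - <<'E'
from h import *
t=cams.grab_frame("top");s=cams.grab_frame("side")
W=np.zeros((600,800,3),np.uint8)
W[:350,:450]=crop(t,160,165,90,70,5)
W[:500,450:800]=crop(s,235,120,70,100,5)
cv2.imwrite("pics/c4.png",W)
E
```

```text
pos [566.6   36.5   71.22] [179.99  -0.    79.52] w 19.8 gf 50.0 t 5.2
delta [ 0.0276 -0.0019  0.      0.0004]
F [-0.15  0.33 -2.09] T [-0.221 -0.053  0.055] q6 13.0
```

View pics/c4.png

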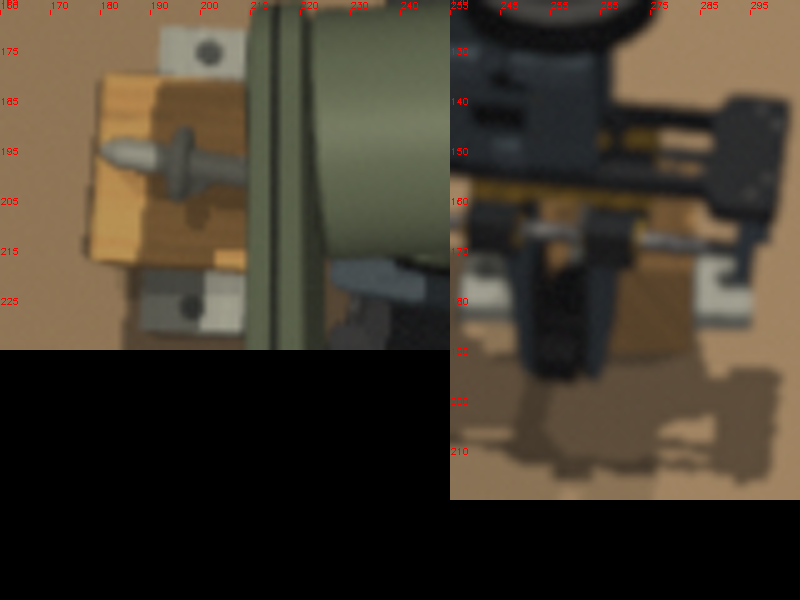

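The top view shows the shaft through the ring: tip at px (179.5,195), ring at (196,197). I'll push it in further, then swing clockwise about the loop.

Request:
{"name": "apply_moves", "arguments": {
  "deltas": [
    [0.006,0,0,0,-0.7],
    [0.013,0,0,0,-0.7],
    [0.02,0,0,0,-0.7],
    [0.026,0,0,0,-0.7],
    [0.027,0,0,0,-0.7]
  ],
  "grip_force": 60
}}

```text
time_s: 5.8
ee_pos: [571.6, 63.2, 71.2]
ee_rot: [180.0, -0.0, 79.5]
force: [-0.3, 0.1, -2.2]
gripper_width: 19.9
gripper_force: 60.0
```

Request:
{"name": "apply_moves", "arguments": {
  "deltas": [
    [0.0005,-0.0096,0,0.1,-0.7],
    [0.0019,-0.0191,0,0.2,-0.7],
    [0.0043,-0.0284,0,0.3,-0.7],
    [0.0076,-0.0374,0,0.4,-0.7],
    [0.0076,-0.0374,0,0.4,-0.7]
  ]
}}

```text
time_s: 6.3
ee_pos: [534.8, 76.9, 71.2]
ee_rot: [-179.9, 0.1, 56.6]
force: [0.7, 1.0, -2.3]
gripper_width: 19.6
gripper_force: 60.0
```

```bash
cat > m.py <<'E'
from h import *
s=env.state();p=s["ee_pos"];y=np.radians(s["ee_rot"][2]);A=np.array([588,157.5]);r=(p[:2]-A)/1e3
d=np.array([np.cos(y),np.sin(y)]);n=np.array([d[1],-d[0]])
F=s["force"];T=s["torque"]
print("yaw",np.degrees(y).round(2),"rad",y.round(4),"L",-r@d*1e3,"off",r@n*1e3,"z",p[2].round(1))
print("F along",F[:2]@d,"lat",F[:2]@n,"Fz",F[2],"T",T.round(3),"Mz",r[0]*F[1]-r[1]*F[0]+T[2],"gf",s["gripper_force"].round(0),"t",s["time_s"],"q6",s["qpos"][5].round(1))
E
python3 m.py
```

```text
yaw 56.62 rad 0.9883 L 96.55285163187243 off -0.08462505416997196 z 71.2Traceback (most recent call last):
  File "m.py", line 6, in <module>
    print("F along",F[:2]@d,"lat",F[:2]@n,"Fz",F[2],"T",T.round(3),"Mz",r[0]*F[1]-r[1]*F[0]+T[2],"gf",s["gripper_force"].round(0),"t",s["time_s"],"q6",s["qpos"][5].round(1))
                                                                                                      ^^^^^^^^^^^^^^^^^^^^^^^^
AttributeError: 'float' object has no attribute 'round'
```

Request:
{"name": "apply_moves", "arguments": {
  "deltas": [
    [0.0001,-0.0048,0,0.05,-0.7],
    [0.0005,-0.0096,0,0.1,-0.7],
    [0.0011,-0.0144,0,0.15,-0.7],
    [0.0019,-0.0192,0,0.2,-0.7],
    [0.003,-0.0239,0,0.25,-0.7]
  ]
}}

```text
time_s: 6.8
ee_pos: [517.7, 93.2, 71.2]
ee_rot: [-179.9, -0.0, 42.3]
force: [-1.6, 4.0, -1.8]
gripper_width: 19.8
gripper_force: 60.0
```

```bash
sed -i 's/s\["gripper_force"\].round(0)/round(s["gripper_force"])/' m.py; python3 m.py
```

```text
yaw 42.31 rad 0.7384 L 95.32919069273632 off 0.2348379573220427 z 71.2
F along 1.4981999221727667 lat -4.084526499716346 Fz -1.7952694290063296 T [0.516 0.195 0.48 ] Mz 0.0911644780031301 gf 60 t 6.8 q6 56.5
```

Request:
{"name": "apply_moves", "arguments": {
  "deltas": [
    [0,-0.0029,0,0.02,-0.7],
    [0.0001,-0.0048,0,0.04,-0.7],
    [0.0002,-0.0068,0,0.06,-0.7],
    [0.0003,-0.0087,0,0.08,-0.7],
    [0.0005,-0.0105,0,0.1,-0.7]
  ]
}}

```text
time_s: 7.3
ee_pos: [511.4, 100.7, 71.3]
ee_rot: [180.0, -0.1, 36.4]
force: [1.8, 3.6, -3.8]
gripper_width: 19.6
gripper_force: 60.0
```

```bash
python3 m.py
```

```text
yaw 36.45 rad 0.6361 L 95.3817511344826 off 0.15508182386767683 z 71.3
F along 3.5725301773612195 lat -1.838403670205241 Fz -3.7964660074882146 T [ 0.458 -0.043  0.458] Mz 0.2834269700947051 gf 60 t 7.3 q6 63.4
```

Request:
{"name": "apply_moves", "arguments": {
  "deltas": [
    [0.0001,-0.0041,0,0.04,-0.7],
    [0.0003,-0.0079,0,0.08,-0.7],
    [0.0007,-0.0117,0,0.12,-0.7],
    [0.0012,-0.0155,0,0.16,-0.7],
    [0.0019,-0.0193,0,0.2,-0.7]
  ]
}}

```text
time_s: 7.8
ee_pos: [501.5, 117.2, 71.3]
ee_rot: [180.0, -0.1, 24.9]
force: [2.2, 2.5, -3.4]
gripper_width: 19.8
gripper_force: 60.0
```

```bash
python3 m.py
```

```text
yaw 24.94 rad 0.4352 L 95.41841895492509 off 0.0911096949900575 z 71.3
F along 3.0765763426992727 lat -1.374751080517866 Fz -3.445770680281149 T [ 0.296 -0.067  0.367] Mz 0.2357445391192769 gf 60 t 7.8 q6 77.0
```

Request:
{"name": "apply_moves", "arguments": {
  "deltas": [
    [0.0001,-0.0039,0,0.04,-0.7],
    [0.0003,-0.0077,0,0.08,-0.7],
    [0.0007,-0.0115,0,0.12,-0.7],
    [0.0012,-0.0153,0,0.16,-0.7],
    [0.0019,-0.0191,0,0.2,-0.7]
  ]
}}

```text
time_s: 8.3
ee_pos: [495.2, 135.1, 71.3]
ee_rot: [180.0, -0.1, 13.5]
force: [2.3, 1.9, -3.3]
gripper_width: 19.4
gripper_force: 60.0
```

```bash
python3 m.py
```

```text
yaw 13.48 rad 0.2352 L 95.44858549884853 off 0.11369514349330104 z 71.3
F along 2.6694954240004334 lat -1.2802062625623993 Fz -3.3163764347840914 T [ 0.257 -0.103  0.342] Mz 0.21984441364377605 gf 60 t 8.3 q6 90.5
```

Request:
{"name": "apply_moves", "arguments": {
  "deltas": [
    [0,-0.0019,0,0.02,-0.7],
    [0.0001,-0.0038,0,0.04,-0.7],
    [0.0001,-0.0038,0,0.04,-0.7]
  ]
}}

```text
time_s: 8.6
ee_pos: [494.4, 138.8, 71.3]
ee_rot: [180.0, -0.1, 11.3]
force: [3.1, 0.5, -4.2]
gripper_width: 19.7
gripper_force: 60.0
```

```bash
python3 m.py
```

```text
yaw 11.29 rad 0.1971 L 95.47800769502372 off -0.024450124240158605 z 71.3
F along 3.1605101872162216 lat 0.09926727995664586 Fz -4.221474246070626 T [ 0.07  -0.198  0.229] Mz 0.23859304080797206 gf 60 t 8.6 q6 93.1
```

Request:
{"name": "apply_moves", "arguments": {
  "deltas": [
    [0,-0.0019,0,0.02,-0.7],
    [0.0001,-0.0038,0,0.04,-0.7],
    [0.0001,-0.0038,0,0.04,-0.7]
  ]
}}

```text
time_s: 8.9
ee_pos: [493.6, 142.6, 71.3]
ee_rot: [180.0, -0.0, 9.0]
force: [3.6, 1.5, -3.7]
gripper_width: 19.9
gripper_force: 60.0
```

```bash
python3 m.py
```

```text
yaw 8.98 rad 0.1567 L 95.57022635903436 off -0.04797070857302105 z 71.3
F along 3.770117374836554 lat -0.887189288538599 Fz -3.708566668692036 T [ 0.086 -0.329  0.112] Mz 0.026975071336467274 gf 60 t 8.9 q6 95.9
```

```bash
cat > m.py <<'E'
from h import *
A=np.array([588,157.5])
for i in range(4):
    s=env.state();p=s["ee_pos"];y=np.radians(s["ee_rot"][2]);r=(p[:2]-A)/1e3
    d=np.array([np.cos(y),np.sin(y)]);n=np.array([d[1],-d[0]]);F=s["force"];T=s["torque"]
    print("yaw %.4f L %.1f off %.2f z %.1f along %.2f lat %.2f Fz %.2f Tz %.3f Mz %.3f t %.2f"%(y,-r@d*1e3,r@n*1e3,p[2],F[:2]@d,F[:2]@n,F[2],T[2],r[0]*F[1]-r[1]*F[0]+T[2],s["time_s"]))
    if i<3:cams.grab_frame("top")
E
python3 m.py
```

```text
yaw 0.1567 L 95.6 off -0.05 z 71.3 along 3.77 lat -0.89 Fz -3.71 Tz 0.112 Mz 0.027 t 8.90
yaw 0.1572 L 95.5 off -0.04 z 71.3 along 4.33 lat -0.95 Fz -4.06 Tz 0.148 Mz 0.057 t 8.95
yaw 0.1573 L 95.5 off -0.04 z 71.3 along 4.29 lat -0.59 Fz -4.03 Tz 0.222 Mz 0.165 t 9.00
yaw 0.1572 L 95.5 off -0.04 z 71.3 along 3.16 lat -0.65 Fz -4.44 Tz 0.166 Mz 0.104 t 9.05
```

Request:
{"name": "apply_moves", "arguments": {
  "deltas": [
    [0,-0.0019,0,0.02,-0.7],
    [0.0001,-0.0038,0,0.04,-0.7],
    [0.0001,-0.0038,0,0.04,-0.7]
  ]
}}

```text
time_s: 9.35
ee_pos: [493.0, 146.4, 71.3]
ee_rot: [180.0, -0.0, 6.7]
force: [5.2, 0.1, -3.5]
gripper_width: 19.8
gripper_force: 60.0
```

```bash
python3 m.py
```

```text
yaw 0.1168 L 95.6 off -0.07 z 71.3 along 5.17 lat 0.46 Fz -3.50 Tz 0.106 Mz 0.150 t 9.35
yaw 0.1172 L 95.6 off -0.06 z 71.3 along 4.98 lat -0.12 Fz -3.93 Tz 0.116 Mz 0.104 t 9.40
yaw 0.1173 L 95.6 off -0.06 z 71.3 along 4.61 lat 0.34 Fz -4.14 Tz 0.125 Mz 0.157 t 9.45
yaw 0.1173 L 95.6 off -0.05 z 71.3 along 5.09 lat 0.16 Fz -2.45 Tz 0.184 Mz 0.200 t 9.50
```

Request:
{"name": "apply_moves", "arguments": {
  "deltas": [
    [0.0002,-0.0019,0,0.02,-0.7],
    [0.0005,-0.0038,0,0.04,-0.7],
    [0.0005,-0.0038,0,0.04,-0.7]
  ]
}}

```text
time_s: 9.8
ee_pos: [492.6, 150.0, 71.3]
ee_rot: [179.9, 0.0, 4.5]
force: [3.2, -1.4, -3.4]
gripper_width: 19.9
gripper_force: 60.0
```

```bash
python3 m.py
```

```text
yaw 0.0777 L 95.7 off 0.06 z 71.3 along 3.04 lat 1.65 Fz -3.38 Tz 0.343 Mz 0.501 t 9.80
yaw 0.0779 L 95.7 off 0.10 z 71.3 along 3.33 lat 2.17 Fz -2.32 Tz 0.390 Mz 0.598 t 9.85
yaw 0.0778 L 95.7 off 0.10 z 71.3 along 2.50 lat 1.93 Fz -2.93 Tz 0.377 Mz 0.561 t 9.90
yaw 0.0777 L 95.7 off 0.12 z 71.2 along 3.19 lat 0.93 Fz -2.47 Tz 0.424 Mz 0.514 t 9.95
```

The moment has climbed from about 0.15 to 0.54 N m, so the eye is at its stop. One small nip more.

Request:
{"name": "apply_moves", "arguments": {
  "deltas": [
    [0,-0.0006,0,0.006,-0.7],
    [0,-0.0006,0,0.006,-0.7]
  ]
}}

```text
time_s: 10.15
ee_pos: [492.6, 150.6, 71.2]
ee_rot: [180.0, 0.0, 4.1]
force: [3.1, -1.9, -1.8]
gripper_width: 19.7
gripper_force: 60.0
```

```bash
python3 m.py
```

```text
yaw 0.0715 L 95.6 off 0.08 z 71.2 along 2.96 lat 2.14 Fz -1.78 Tz 0.437 Mz 0.642 t 10.15
yaw 0.0714 L 95.6 off 0.13 z 71.2 along 2.91 lat 2.13 Fz -0.64 Tz 0.468 Mz 0.672 t 10.20
yaw 0.0714 L 95.6 off 0.10 z 71.2 along 1.56 lat 2.65 Fz -1.87 Tz 0.455 Mz 0.708 t 10.25
yaw 0.0714 L 95.6 off 0.08 z 71.2 along 3.31 lat 2.64 Fz -2.47 Tz 0.431 Mz 0.683 t 10.30
```

Request:
{"name": "apply_moves", "arguments": {
  "deltas": [
    [0,0.0029,0,-0.03,-0.7],
    [0.0005,0.0095,0,-0.1,-0.7],
    [0.0019,0.019,0,-0.2,-0.7],
    [0.0043,0.0283,0,-0.3,-0.7],
    [0.0076,0.0372,0,-0.4,-0.7]
  ]
}}

```text
time_s: 10.8
ee_pos: [500.9, 114.2, 70.6]
ee_rot: [-179.8, 0.2, 27.1]
force: [0.1, 0.3, -1.2]
gripper_width: 19.9
gripper_force: 60.0
```

Request:
{"name": "apply_moves", "arguments": {
  "deltas": [
    [0.0005,0.0095,0,-0.1,-0.7],
    [0.0019,0.019,0,-0.2,-0.7],
    [0.003,0.0237,0,-0.25,-0.7],
    [0.003,0.0237,0,-0.25,-0.7]
  ]
}}

```text
time_s: 11.2
ee_pos: [515.1, 94.4, 70.7]
ee_rot: [-179.8, 0.1, 41.2]
force: [-0.0, -0.0, -2.6]
gripper_width: 19.5
gripper_force: 60.0
```

```bash
python3 m.py; python3 - <<'E'
from h import *
t=cams.grab_frame("top");cv2.imwrite("pics/t5r.png",t)
cv2.imwrite("pics/c5.png",crop(t,160,155,130,90,5))
E
```

```text
yaw 0.7185 L 96.4 off -0.47 z 70.7 along -0.01 lat 0.01 Fz -2.58 Tz 0.012 Mz 0.013 t 11.20
yaw 0.7183 L 96.3 off -0.65 z 70.7 along -0.05 lat 0.16 Fz -1.88 Tz 0.032 Mz 0.047 t 11.25
yaw 0.7189 L 96.1 off -0.75 z 70.8 along -0.43 lat 0.33 Fz -1.68 Tz -0.016 Mz 0.015 t 11.30
yaw 0.7196 L 96.0 off -0.72 z 70.9 along -0.37 lat 0.07 Fz -3.19 Tz 0.007 Mz 0.014 t 11.35
```

View pics/c5.png

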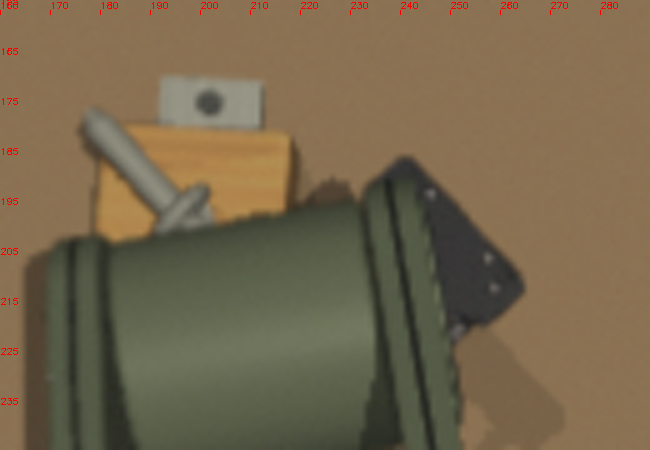

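The bar is central in the loop and aligned with its normal; the ring, at about px (196,196), stayed turned. No load is left. Drawing the bar straight out.

Request:
{"name": "apply_moves", "arguments": {
  "deltas": [
    [-0.01,0.0004,0,0,-0.7],
    [-0.025,0.0004,0,0,-0.7],
    [-0.04,0.0004,0,0,-0.7],
    [-0.055,0.0004,0,0,-0.7],
    [-0.07,0.0004,0,0,-0.7]
  ]
}}

```text
time_s: 11.9
ee_pos: [462.6, 46.9, 71.3]
ee_rot: [-180.0, 0.0, 41.3]
force: [-0.3, -0.1, -1.5]
gripper_width: 19.7
gripper_force: 60.0
```

Request:
{"name": "apply_moves", "arguments": {
  "deltas": [
    [-0.015,0,0,0,-0.7],
    [-0.04,0,0,0,-0.7],
    [-0.05,0,0,0,-0.7],
    [-0.05,0,-0.01,0,-0.7],
    [-0.05,0,-0.02,0,-0.7]
  ]
}}

```text
time_s: 12.4
ee_pos: [427.5, 14.9, 92.2]
ee_rot: [179.9, -0.1, 41.3]
force: [0.0, 0.5, -1.7]
gripper_width: 19.6
gripper_force: 60.0
```

```bash
python3 m.py; python3 d.py 469.7 -274.4 95 79.35
```

```text
yaw 0.7205 L 214.7 off 1.21 z 92.2 along 0.36 lat -0.38 Fz -1.66 Tz -0.025 Mz -0.106 t 12.40
yaw 0.7211 L 213.3 off 2.01 z 93.9 along 0.88 lat 1.03 Fz -1.12 Tz 0.044 Mz 0.264 t 12.45
yaw 0.7215 L 213.1 off 1.89 z 93.2 along 0.15 lat -0.22 Fz -2.33 Tz 0.001 Mz -0.046 t 12.50
yaw 0.7218 L 213.7 off 1.34 z 92.5 along -0.32 lat -1.09 Fz -2.37 Tz 0.026 Mz -0.207 t 12.55
pos [428.49  15.31  92.49] [ 1.7985e+02 -1.7000e-01  4.1360e+01] w 19.6 gf 60.0 t 12.55
delta [-0.1605  0.2447 -0.0025 -0.6631]
F [-0.96  0.6  -2.37] T [-0.044  0.088  0.026] q6 49.1
```

Request:
{"name": "apply_moves", "arguments": {
  "deltas": [
    [-0.02,0.03,0,-0.05,-0.7],
    [-0.045,0.067,0,-0.15,-0.7],
    [-0.07,0.107,0,-0.28,-0.7],
    [-0.095,0.145,0,-0.4,-0.7],
    [-0.12,0.183,0,-0.52,-0.7]
  ]
}}

```text
time_s: 13.05
ee_pos: [458.2, -203.6, 91.2]
ee_rot: [179.9, 0.0, 71.4]
force: [1.1, 0.6, -2.3]
gripper_width: 19.6
gripper_force: 60.0
```

```bash
python3 d.py 469.7 -274.4 95 79.35
```

```text
pos [ 458.22 -203.57   91.17] [179.94   0.    71.44] w 19.6 gf 60.0 t 13.05
delta [-0.0635  0.0334 -0.0038 -0.138 ]
F [ 1.12  0.62 -2.34] T [-0.144 -0.104 -0.036] q6 -6.7
```

Request:
{"name": "apply_moves", "arguments": {
  "deltas": [
    [-0.03,0.015,-0.004,-0.07,-0.7],
    [-0.055,0.029,-0.004,-0.138,-0.7],
    [-0.0635,0.0334,-0.004,-0.138,-0.7],
    [-0.0635,0.0334,-0.004,-0.138,-0.7],
    [-0.0635,0.0334,-0.004,-0.138,-0.7]
  ]
}}

```text
time_s: 13.55
ee_pos: [468.1, -271.3, 94.8]
ee_rot: [-179.9, -0.1, 79.0]
force: [-0.2, -0.0, -1.6]
gripper_width: 19.8
gripper_force: 60.0
```

```bash
python3 d.py 470.4 -274.4 95 79.35; python3 - <<'E'
from h import *
t=cams.grab_frame("top");s=cams.grab_frame("side");cv2.imwrite("pics/t6r.png",t)
W=np.zeros((600,800,3),np.uint8)
W[:300,:500]=crop(t,300,205,100,60,5);W[:550,500:800]=crop(s,180,220,60,110,5)
W[300:600,:250]=crop(t,170,170,50,60,5)
cv2.imwrite("pics/c6.png",W)
p=env.state()["ee_pos"];y=np.radians(env.state()["ee_rot"][2])
for k in(60,160):
  T=p+[k*np.cos(y),k*np.sin(y),18.8];print(k,proj("top",T),proj("side",T))
E
```

```text
pos [ 468.06 -271.34   94.79] [-1.7992e+02 -6.0000e-02  7.9020e+01] w 19.8 gf 60.0 t 13.55
delta [-0.0026  0.0029 -0.0002 -0.0058]
F [-0.22 -0.01 -1.61] T [-0.168 -0.096  0.041] q6 -20.4
60 [[362.14292292 241.70582395]] [[207.04997794 274.01690624]]
160 [[318.1197929  234.38789811]] [[222.08858488 228.65332468]]
```

View pics/c6.png

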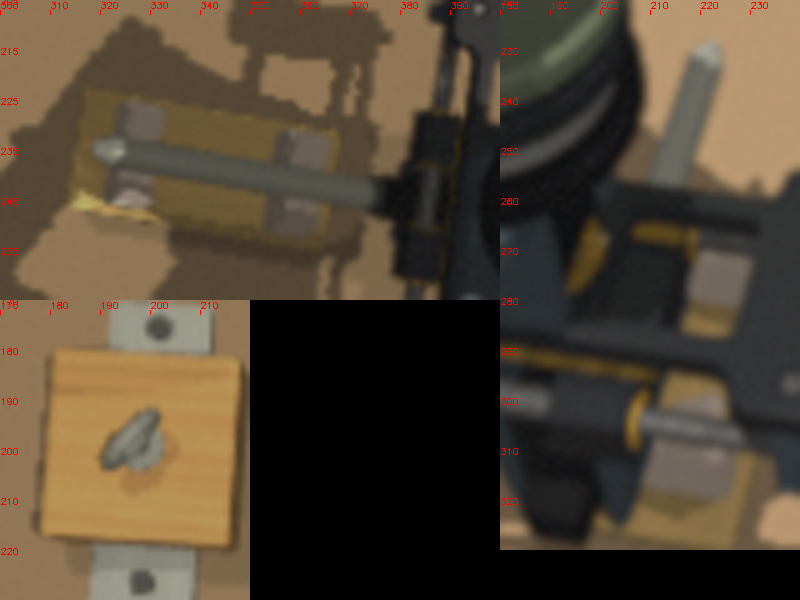

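Tip at top px (318.2,234.6), against a predicted (318.1,234.4), so the bar hasn't slipped in the grip. The eye is visibly turned and its surroundings are unmoved. Aligning, then lowering.

Request:
{"name": "apply_moves", "arguments": {
  "deltas": [
    [-0.0026,0.0025,0,-0.0058,-0.7],
    [-0.0026,0.0025,0,-0.0058,-0.7],
    [-0.0026,0.0025,0,-0.0058,-0.7]
  ]
}}

```text
time_s: 13.95
ee_pos: [470.5, -275.3, 95.4]
ee_rot: [180.0, 0.0, 79.4]
force: [-0.1, -1.2, -2.3]
gripper_width: 19.9
gripper_force: 60.0
```

Request:
{"name": "apply_moves", "arguments": {
  "deltas": [
    [0,0,0.01,0,-0.7],
    [0,0,0.03,0,-0.7],
    [0,0,0.045,0,-0.7],
    [0,0,0.05,0,-0.7],
    [0,0,0.05,0,-0.7]
  ]
}}

```text
time_s: 14.45
ee_pos: [469.7, -275.3, 44.2]
ee_rot: [-179.9, -0.0, 79.4]
force: [-0.0, 0.1, -2.8]
gripper_width: 19.7
gripper_force: 60.0
```

```bash
python3 d.py 470.5 -274.4 29.2 79.35
```

```text
pos [ 469.69 -275.26   44.18] [-1.7988e+02 -4.0000e-02  7.9360e+01] w 19.7 gf 60.0 t 14.45
delta [0.001  0.0006 0.015  0.0001]
F [-0.01  0.11 -2.84] T [-0.161 -0.021  0.018] q6 -20.9
```

Request:
{"name": "apply_moves", "arguments": {
  "deltas": [
    [0.001,0.0006,0.005,0,-0.7],
    [0.001,0.0006,0.01,0,-0.7],
    [0.001,0.0006,0.013,0,-0.7],
    [0.001,0.0006,0.0145,0,-0.7],
    [0.001,0.0006,0.0145,0,-0.7]
  ]
}}

```text
time_s: 14.95
ee_pos: [471.0, -274.8, 30.6]
ee_rot: [-180.0, -0.0, 79.4]
force: [0.4, -0.3, -2.6]
gripper_width: 20.0
gripper_force: 60.0
```

```bash
python3 d.py 470.5 -274.4 29.2 79.35
```

```text
pos [ 471.01 -274.77   30.61] [-179.99   -0.     79.36] w 20.0 gf 60.0 t 14.95
delta [ 0.0003 -0.0006  0.0014  0.0001]
F [ 0.41 -0.3  -2.62] T [-0.223 -0.026 -0.004] q6 -20.8
```

Not yet in contact with the saddles; lowering slowly.

Request:
{"name": "apply_moves", "arguments": {
  "deltas": [
    [0.0003,-0.0004,0.0007,0,-0.7],
    [0.0003,-0.0004,0.0014,0,-0.7],
    [0.0003,-0.0004,0.0014,0,-0.7]
  ]
}}

```text
time_s: 15.25
ee_pos: [470.7, -274.4, 29.4]
ee_rot: [180.0, 0.0, 79.4]
force: [-0.1, 0.2, -1.6]
gripper_width: 19.8
gripper_force: 60.0
```

```bash
python3 d.py 470.5 -274.4 29.2 79.35
```

```text
pos [ 470.74 -274.43   29.44] [1.7999e+02 1.0000e-02 7.9360e+01] w 19.8 gf 60.0 t 15.25
delta [-0.     -0.0002  0.0002  0.0002]
F [-0.08  0.21 -1.61] T [-0.167 -0.049  0.022] q6 -20.8
```

Request:
{"name": "apply_moves", "arguments": {
  "deltas": [
    [0,-0.0002,0.0006,0,-0.7],
    [0,-0.0002,0.0006,0,-0.7]
  ]
}}

```text
time_s: 15.45
ee_pos: [470.8, -274.5, 29.2]
ee_rot: [180.0, 0.0, 79.4]
force: [-0.9, 1.4, 2.1]
gripper_width: 19.6
gripper_force: 60.0
```

Request:
{"name": "apply_moves", "arguments": {
  "deltas": [
    [0,0,0,0,-0.7],
    [0,0,0,0,-0.7],
    [0,0,0,0,-0.45],
    [0,0,0,0,-0.3],
    [0,0,0,0,0.0]
  ],
  "grip_force": 3
}}

```text
time_s: 15.95
ee_pos: [470.6, -274.4, 28.6]
ee_rot: [-180.0, 0.0, 79.4]
force: [0.1, 0.0, -0.5]
gripper_width: 36.9
gripper_force: 0.0
```

Request:
{"name": "apply_moves", "arguments": {
  "deltas": [
    [0,0,0,0,0],
    [0,0,0,0,0],
    [0,0,-0.02,0,0],
    [0,0,-0.06,0,0],
    [0,0,-0.1,0,0]
  ]
}}

```text
time_s: 16.45
ee_pos: [470.0, -274.0, 129.2]
ee_rot: [-179.9, -0.0, 79.4]
force: [0.4, 0.3, -0.3]
gripper_width: 45.3
gripper_force: 0.0
```

Request:
{"name": "apply_moves", "arguments": {
  "deltas": [
    [0,0,-0.03,0,0.5],
    [-0.04,-0.02,-0.05,0,1],
    [-0.09,-0.03,-0.05,0,1],
    [-0.14,-0.04,-0.05,0,1],
    [-0.18,-0.06,-0.05,0,1]
  ]
}}

```text
time_s: 16.95
ee_pos: [378.1, -442.5, 179.0]
ee_rot: [179.9, 0.1, 79.4]
force: [0.4, -0.3, -0.2]
gripper_width: 82.9
gripper_force: 0.0
```

Request:
{"name": "apply_moves", "arguments": {
  "deltas": [
    [0,0,0,0,1],
    [0,0,0,0,1]
  ]
}}

```text
time_s: 17.15
ee_pos: [377.7, -440.6, 178.4]
ee_rot: [-180.0, -0.1, 79.2]
force: [0.1, 0.2, -0.1]
gripper_width: 91.3
gripper_force: 0.0
```

```bash
python3 d.py 470.5 -274.4 29.2 79.35; python3 - <<'E'
from h import *
t=cams.grab_frame("top");s=cams.grab_frame("side");cv2.imwrite("pics/t7r.png",t)
W=np.zeros((600,800,3),np.uint8)
W[:225,:500]=crop(t,305,215,100,45,5);W[:550,500:800]=crop(s,185,245,60,110,5)
W[225:600,:500]=cv2.resize(t,(500,375))
cv2.imwrite("pics/c7.png",W)
E
```

```text
pos [ 377.68 -440.6   178.41] [-1.7999e+02 -5.0000e-02  7.9220e+01] w 91.3 gf 0.0 t 17.15
delta [ 0.1806  0.0601  0.1492 -0.0023]
F [ 0.13  0.25 -0.14] T [-0.035 -0.095  0.01 ] q6 -39.8
```

View pics/c7.png

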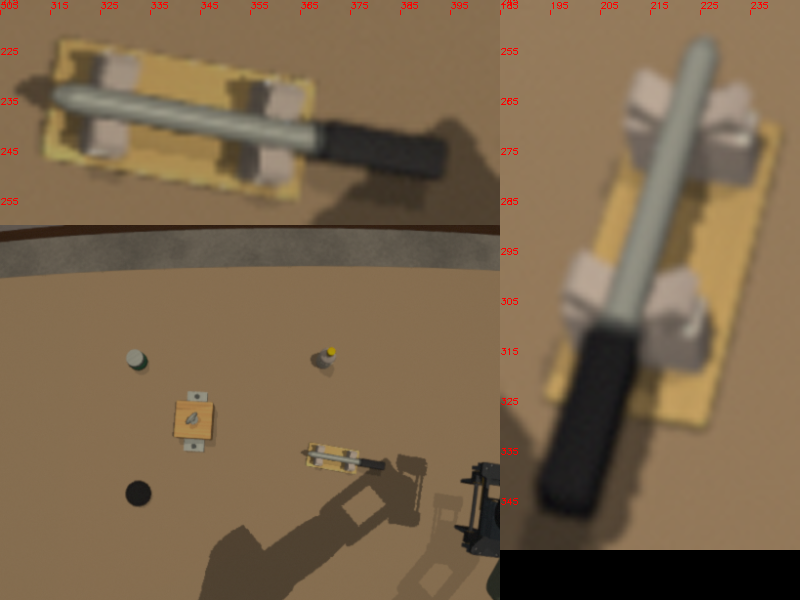

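The bar lies in both saddles, tip at about (315.8,234) and grip end at (393.8,246.5), the same as at the start. The eye is turned, the bystanders are unmoved and the gripper is clear. Handing in.

```bash
python3 -c "
from workcell import env
print(env.job_done())"
```

```text
the job is handed in; nothing more can be done
None
```

The eye is turned home to its stop and nipped at about 0.65 N m by the wrist sensor, the bar is back in its rest as found, nothing else in the scene moved, and the job was handed in at about 17 s.

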